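Level the round sample stage by touch, then load the tube carrier

ROBOT

A 7-joint arm with a two-finger parallel gripper is mounted at the origin on the work surface. World frame = base frame: x ahead of the robot, y to its left, z up, the work surface at z = 0. Lengths are in m, angles in rad, forces in N, time in s.
With the tool pointing down it reaches from about 0.4 to 0.875 m from the base axis. Payload 6.5 kg.
Tool frame: the origin (TCP) lies between the finger pads; the fingertips stand 25 mm ahead of it and the grasp point (between the pads) lies 6 mm ahead of it (robot.tip_reach is the distance from the TCP to the fingertips, in m); z points along the fingers, y is the line along which they close (so a half turn about z gives the same grasp; the last joint's range is limited). The gripper opens to 85 mm and grips with 20 to 120 N. Pads are 22 mm wide; open, the fingers measure 114 mm over their backs; the gripper's body (76 mm by 85 mm) begins 54 mm behind the grasp point. The pads swing forward as they close: fully open they stand 13 mm farther back than shut.
Start: joints at [1.094, 0.536, -0.004, 1.538, 0.003, 1.067, -0.071], TCP at [0.26, -0.596, 0.256] pointing down, gripper open.
Joint ranges: [-2.7, 2.7], [-0.37, 2.16], [-1.27, 1.26], [0.24, 2.4], [-1.31, 4.45], [0.19, 1.91], [-2.76, 2.76]. Speed limits (rad/s): [2.39, 2.39, 3.14, 3.14, 3.14, 3.14, 3.14].

INTERFACE

Orientations are given as [roll, pitch, yaw] about the fixed x, y, z axes, in that order (R = Rz(yaw) Ry(pitch) Rx(roll)).
In Python, from bench import readout, vision, robot gives the robot as it stands.
- The arm moves only by the shell command python3 -m crank 'ROWS' [FORCE]. ROWS is JSON, a list of rows, each a list of 7 numbers: the shift along the tool's x, y, z in units of 4 cm (1.0 is 4 cm), then the turn, a rotation vector about the tool's x, y, z in units of 0.08 rad (1.0 is 0.08 rad), then the opening in per cent of the stroke, from 0 (shut) to 100 (fully open). A call has exactly 10 rows; each row shifts and turns the commanded pose from where the row before left it, along the tool's axes as they then stand; what a row does not reach is not made up. A row lasts 1/12 s, in which the tool goes at most 41.7 mm and 7.16 degrees, less where a joint would pass 70% of its speed; a pose out of reach is approached as far as the arm can. A call with a number of a shift or a turn outside -1 to 1 is refused whole. A call with a gripper value outside its range is refused whole. The fingers move at their own pace and stop on an object; FORCE is the grip in N (left out, the last holds). Time passes only in rows, so rows that do not move let the fingers close, or fill a call up. It gives the time, the measured TCP pose, the force, the opening and the grip force at its end, in the units of the state.
- readout.get_obs(): the state, without advancing time (a new reading comes with each control period).
- vision.read_camera(name): name is "side" or "top" or "wrist"; returns a dict with "img" (400x640x3 uint8, blue, green, red), "depth" (400x640 float32, m along the optical axis (not along the pixel's ray), 0 where there is no reading), "intrinsics" (3x3 intrinsics, pixels), "extrinsics" (4x4, takes a point from world to camera coordinates); the wrist camera has in their place "hand_eye" (4x4, takes a point from camera to tool coordinates, whose origin is the TCP and whose axes are the flange's). Camera axes: x right, y up, looking along -z (the intrinsics and any distortion apply to the point x, -y, -z); pixel columns grow to the right and rows downward; lengths in m; the calibration is good to about 2 mm. A picture is of the moment at which its call begins: read the wrist's pose just before it.
- robot.job_done(): hands the job in; it is judged then, once.
The state is a dict: "t": time; "qpos": joint angles; "joint_vel": joint speeds; "effort": joint torques, N m; "tcp_pos": TCP position; "orientation": TCP orientation; "wrist_force": force on the tool from outside, world axes, zero at the start; "ft_torque": the same for the moment, N m; "width": finger opening in m; "finger_force": force on a finger pad.
Only numpy, scipy, OpenCV 4.12 (cv2) and the standard library are available. Lean on these libraries where they do the work, as an engineer would, in place of code of your own. Each camera call takes 0.05 s, during which the arm holds its last target. There are 200 camera calls.

TASK

The round metal sample stage has been knocked out of level: with the closed fingertips as the probe, touch it lightly at several points round its face to find the high spot, and press that spot down gently until the plate is level to about half a degree. Then stand the white tube carrier in the middle of the stage, without pushing down on it, and let go. Do not touch the stage once it is loaded, and leave everything else on the bench alone.

Things in the scene. Friction and masses are not known exactly. Their poses are not given: they have to be found in the camera images.
- stand: Fixed white square foot of the sample stage, 160 x 160 x 30 mm; origin at the centre of its underside on the bench, z up. A steel column on it carries the stage: a flat round aluminium plate, 200 mm in diameter, 10 mm thick, centred exactly over this origin. More than 25 N on the stage damages it.
- stage (a point): Fixed nominal point 70 mm above the foot's origin. The true centre of the plate's upper face is straight above or below it, 62 to 78 mm above the bench: the height setting is not measured. The plate starts tilted 2 to 3.2 degrees (rim 3.5 to 5.5 mm high on one side, as low on the other); the direction of the high side is not measured and may be anywhere round the rim.
- collar (a point): Fixed point on the column's axis, 42 mm above the bench. The plate tilts about one stiff level axis through the centre of its upper face, with no spring: it stays as left. Pressed straight down on the high side 85 to 90 mm from the centre it gives at about 14 N (more if off to one side); touches below 9 N do not move it. Pressed too far, it can be pressed back from the opposite side.
- carrier: White plastic tube carrier upright on the bench, two decks 120 (x) x 56 (y) mm, stoppered glass tubes reaching up to 73 mm, 0.25 to 0.45 kg; origin at the centre of the underside of its flat black rubber foot block (56 x 40 x 8 mm, in the middle under the lower deck), z up. The tubes are fragile: more than 30 N between carrier and stage damages them.
- carrier_grip (a point): Point in the flat upright grip tab in the middle of the carrier, 105 mm above its underside, axes as the carrier's. The tab is 36 mm along x, 12 mm thick along y and ends 120 mm above the underside: pinch it across y from above, fingertips no lower than 80 mm above the underside.
- jar: Bystander, not to be moved: white lidded plastic jar, 84 mm across, 115 mm tall; origin at its underside
- bottle: Bystander, not to be moved: amber glass bottle, 68 mm across, 150 mm tall; origin at its underside
- flask: Bystander, not to be moved: small glass volumetric flask with a narrow neck, 72 mm across, 125 mm tall; origin at its underside
- beaker: Bystander, not to be moved: glass beaker, 60 mm across, 70 mm tall; origin at its underside
- scoop: Bystander, not to be moved: steel lab scoop lying flat, 170 mm long; origin at its underside
- stopper: Bystander, not to be moved: grey plastic stopper standing on the bench, 24 mm across, 30 mm tall; origin at its underside
Not all that is in view belongs to the job. What is shaped like the carrier but red or turquoise is not meant.

How it is judged:
At the end, for the whole second after the job is handed in: The carrier stands released and at rest on the stage, within 20 mm of its centre, and is level to within 0.7 degrees (horizontal distance between carrier and stand below 0.02 m and angle between carrier's own z axis and vertical below 0.0122 rad and height (world z) of carrier between 0.058 and 0.082 m and contact force between carrier and stand above 1 N and linear speed of carrier below 0.01 m/s and contact force between the fingers and carrier below 0.1 N); the robot touches nothing.
It fails at once if the fingers or arm press the stage with more than 25 N (contact force between any of the fingers, the arm and stand above 25 N).
It fails at once if the carrier is pushed onto the stage with more than 30 N (contact force between carrier and stand above 30 N).
It fails at once if the stage is touched while the carrier stands on it (contact force between each of carrier, the fingers and stand above 1 N).
It fails at once if the carrier is tipped by more than 30 degrees (angle between carrier's own z axis and vertical above 0.52 rad).
It fails at once if a bystander is moved by more than 20 mm (distance of any of jar, bottle, flask, beaker, scoop, stopper from where it was at the start of the episode above 0.02 m).
It also fails if it takes over 72 s, if anything falls off the work surface, if the arm or the gripper's body presses on something with over 40 N, if the wrist force passes 120 N, or if a joint passes its speed limit or range.

## Working session

There is one attempt and no reset: what is moved stays moved. The work goes in short steps, Python scripts to look and compute and a shell command to move; the robot and the scene stay as the last step left them, time stands still between calls to the robot, and variables do not carry over. Pictures are saved under pics/ and viewed, at most 10 in all, crops included, and the job is handed in when it is done.

```bash
mkdir -p pics; ls
python3 - <<'E'
from bench import readout, vision, robot
import cv2,numpy as np
o=readout.get_obs(); print(o, robot.tip_reach)
for n in("side","top"):
    c=vision.read_camera(n); cv2.imwrite(f"pics/{n}0.png",c["img"]); np.savez(f"{n}0.npz",**c); print([k for k in c],c["intrinsics"],c["extrinsics"])
E
```

```text
pics
{'t': 0.0, 'qpos': array([ 1.09380468,  0.53720247, -0.00440557,  1.53885111,  0.00256976,
        1.06729722, -0.0711966 ]), 'joint_vel': array([ 1.29347210e-03, -6.97011351e-04, -7.35204256e-05,  7.50730320e-04,
       -9.04880242e-04,  5.71249056e-04,  1.28250736e-04]), 'effort': array([-4.38114384e-04, -5.83414006e+01,  1.04794398e+00, -2.59100407e+01,
        1.20778335e-02,  9.59771744e-03, -3.61591589e-06]), 'tcp_pos': array([ 0.25931168, -0.59540132,  0.25539842]), 'orientation': array([-3.13984420e+00,  1.18882085e-04,  4.10824015e-01]), 'wrist_force': array([-0.03601954, -0.29192229,  0.13969932]), 'ft_torque': array([-0.0036631 , -0.02772671, -0.05039074]), 'finger_force': 0.0, 'width': 0.0854353538082456} 0.025
['img', 'depth', 'intrinsics', 'extrinsics'] [[503.50791928   0.         321.48033983]
 [  0.         503.50791928 198.61583686]
 [  0.           0.           1.        ]] [[-0.82879652 -0.55941956 -0.01208635  0.39305523]
 [ 0.34230758 -0.52398885  0.77991103 -0.29155573]
 [-0.44263059  0.6422503   0.62577369 -1.01883746]
 [ 0.          0.          0.          1.        ]]
['img', 'depth', 'intrinsics', 'extrinsics'] [[393.78671912   0.         315.44758241]
 [  0.         393.78671912 199.2784331 ]
 [  0.           0.           1.        ]] [[-0.00375834 -0.9999743  -0.00610523 -0.07976824]
 [ 0.98962286 -0.00459627  0.14361569 -0.53915087]
 [-0.14364006 -0.00550212  0.9896147  -1.24620682]
 [ 0.          0.          0.          1.        ]]
```

View pics/side0.png

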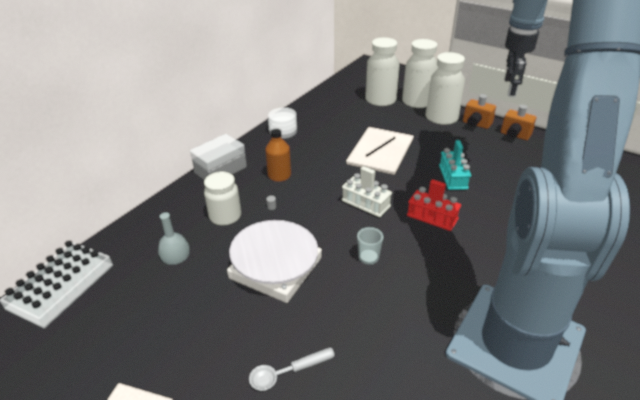

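View pics/top0.png

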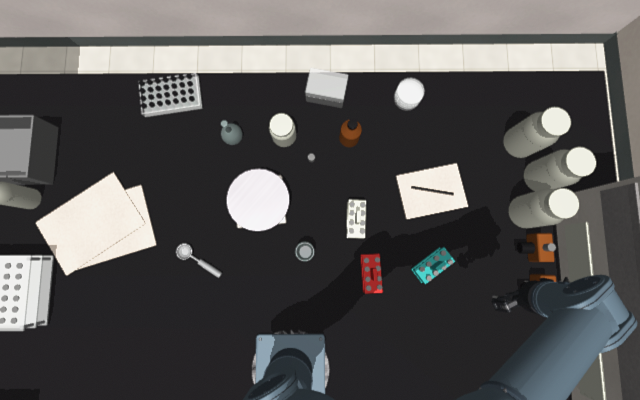

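The side view shows the stage at about (273,252), the white carrier at (367,190) and the beaker at (370,245). In the top view the stage is at (258,199), the carrier at (356,218), the beaker at (305,252) and the stopper at (311,157).

```bash
cat > h.py <<'E'
import numpy as np,cv2
def cloud(c,ext=None):
    K=c["intrinsics"];d=c["depth"];v,u=np.indices(d.shape)
    P=np.stack([(u-K[0,2])/K[0,0]*d,-(v-K[1,2])/K[1,1]*d,-d],-1)
    E=c["extrinsics"] if ext is None else ext
    return (P-E[:3,3])@E[:3,:3]
E
python3 - <<'E'
from h import *
for n in("top","side"):
    c=np.load(n+"0.npz");W=cloud(c);img=c["img"].astype(int);
    bright=(img.min(-1)>130)&(c["depth"]>0)
    uv={"top":((258,199),(356,218)),"side":((273,252),(367,190))}[n]
    p=W[uv[0][1],uv[0][0]];print(n,"stage px",p)
    ok=bright&(np.linalg.norm(W[...,:2]-p[:2],axis=-1)<.13)&(W[...,2]>.05)&(W[...,2]<.1)
    Q=W[ok]; lo=Q.min(0);hi=Q.max(0)
    A=np.c_[Q[:,:2]-Q[:,:2].mean(0),np.ones(len(Q))];s,*_=np.linalg.lstsq(A,Q[:,2],rcond=None)
    print(len(Q),"mid",(lo+hi)/2,"span",hi-lo,"mean",Q.mean(0),"plane",s,"tilt",np.degrees(np.hypot(*s[:2])),"high dir",np.degrees(np.arctan2(s[1],s[0])),"rms",np.std(A@s-Q[:,2]))
    cc,r=cv2.minEnclosingCircle(Q[:,:2].astype(np.float32));print("circ",cc,r)
    p=W[uv[1][1],uv[1][0]]
    ok=(img.min(-1)>100)&(np.linalg.norm(W[...,:2]-p[:2],axis=-1)<.075)&(W[...,2]>.02)&(W[...,2]<.135)
    Q=W[ok];print("carrier",p,len(Q),"rect",cv2.minAreaRect(Q[:,:2].astype(np.float32)),"zmax",Q[:,2].max())
    T=Q[Q[:,2]>.1]; 
    if len(T)>4: print("tab",len(T),T.mean(0),cv2.minAreaRect(T[:,:2].astype(np.float32)))
    y,x=uv[1][1],uv[1][0]
    cv2.imwrite(f"pics/car_{n}.png",cv2.resize(c["img"][y-40:y+40,x-40:x+40],None,fx=7,fy=7,interpolation=cv2.INTER_CUBIC))
# bystanders
c=np.load("top0.npz");W=cloud(c)
for k,(u,v) in dict(beaker=(305,252),stopper=(311,157),jar=(282,122),bottle=(350,128),red=(372,268),scoop=(184,250)).items():print(k,W[v,u])
E
```

```text
top stage px [0.53702226 0.10185971 0.06309536]
3005 mid [0.53673348 0.10379012 0.06123687] span [0.19753813 0.19585013 0.02190217] mean [0.53506138 0.10344528 0.06188759] plane [0.03241488 0.03943559 0.06188759] tilt 2.924830504206523 high dir 50.58081877332442 rms 0.0024657785298127606
circ (0.535895586013794, 0.10337803512811661) 0.09994015842676163
carrier [ 0.47063499 -0.2067594   0.1039885 ] 661 rect ((0.4744364619255066, -0.21343541145324707), (0.05561087653040886, 0.11966916173696518), 89.24577331542969) zmax 0.12677205835956806
tab 58 [ 0.47340007 -0.21183074  0.11709437] ((0.4735926687717438, -0.21213050186634064), (0.01166984997689724, 0.033765293657779694), 89.3347396850586)
side stage px [0.52761976 0.11531902 0.06508627]
4372 mid [0.53569859 0.10377286 0.06066076] span [0.20117045 0.2001834  0.02118369] mean [0.53012356 0.11094348 0.06229444] plane [0.03655639 0.03385548 0.06229444] tilt 2.854780801394362 high dir 42.80328403126721 rms 0.0019109321652221944
circ (0.535075843334198, 0.1043575257062912) 0.10187302529811859
carrier [ 0.46064559 -0.19165938  0.07143156] 1193 rect ((0.47355133295059204, -0.21131330728530884), (0.06026410311460495, 0.12148643285036087), 88.22196197509766) zmax 0.12226730071649528
tab 121 [ 0.47186874 -0.20949778  0.11266059] ((0.4739966094493866, -0.21196812391281128), (0.016647402197122574, 0.039841968566179276), 85.09664154052734)
beaker [ 0.36881088 -0.0468311   0.00424611]
stopper [ 0.68088027 -0.06779545  0.03714964]
jar [0.77487696 0.02226775 0.11498678]
bottle [ 0.74335316 -0.18934718  0.14671995]
red [ 0.31888405 -0.2531369   0.0969331 ]
scoop [0.37683735 0.35142524 0.00624768]
```

```bash
python3 -c "
import cv2,numpy as np
cv2.imwrite('pics/cars.png',np.hstack([cv2.resize(cv2.imread(f'pics/car_{n}.png'),(400,400)) for n in('top','side')]))"
```

```text
(no output)
```

View pics/cars.png

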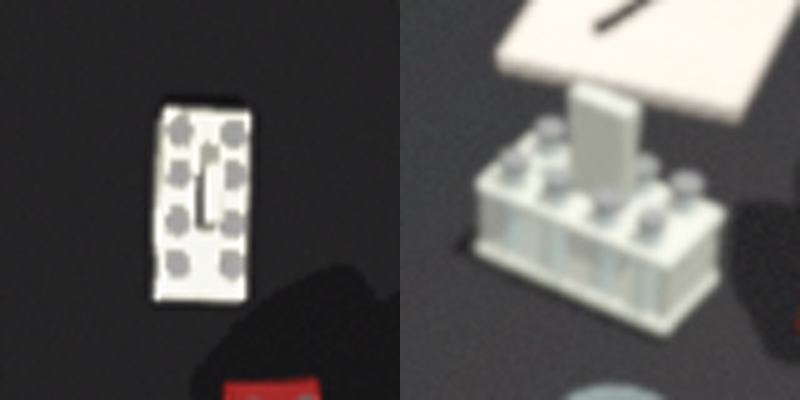

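The carrier's grip tab is at about (205,190) in the left crop, with its long side nearly along world x. By depth, the stage is centred at about (0.536, 0.104) and is high towards roughly +45°. I'll square the tool, shut the fingers and go above the centre.

```bash
python3 -m crank '[[0,0,0,0,0,1,0],[0,0,0,0,0,1,0],[0,0,0,0,0,1,0],[0,0,0,0,0,1,0],[0,0,0,0,0,1,0],[0,0,0,0,0,0.13,0],[0.29,-0.73,0,0,0,0,0],[0.29,-0.73,0,0,0,0,0],[0.29,-0.73,0,0,0,0,0],[0.29,-0.73,0,0,0,0,0]]' 40
python3 -m crank '[[0.29,-0.73,0,0,0,0,0],[0.29,-0.73,0,0,0,0,0],[0.29,-0.73,0,0,0,0,0],[0.29,-0.73,0,0,0,0,0],[0.29,-0.73,0,0,0,0,0],[0.29,-0.73,0,0,0,0,0],[0.29,-0.73,0,0,0,0,0],[0.29,-0.73,0,0,0,0,0],[0.29,-0.73,0,0,0,0,0],[0.29,-0.73,0,0,0,0,0]]'
python3 -m crank '[[0.29,-0.73,0,0,0,0,0],[0.29,-0.73,0,0,0,0,0],[0.29,-0.73,0,0,0,0,0],[0.29,-0.73,0,0,0,0,0],[0.29,-0.73,0,0,0,0,0],[0.29,-0.73,0,0,0,0,0],[0.29,-0.73,0,0,0,0,0],[0.29,-0.73,0,0,0,0,0],[0,0,0,0,0,0,0],[0,0,0,0,0,0,0]]'
```

```text
t: 0.93
tcp_pos: [0.3061, -0.4776, 0.256]
orientation: [-3.141, 0.0, 0.002]
wrist_force: [0.7, -0.4, -0.6]
width: -0.0003
finger_force: 0.0
t: 1.77
tcp_pos: [0.422, -0.1856, 0.2563]
orientation: [3.141, 0.0, 0.003]
wrist_force: [-0.6, 0.5, 0.0]
width: -0.0
finger_force: 0.0
t: 2.6
tcp_pos: [0.5146, 0.0485, 0.2561]
orientation: [-3.141, 0.0, 0.006]
wrist_force: [0.1, -0.7, -0.0]
width: -0.0001
finger_force: 0.0
```

```bash
python3 -m crank '[[0.27,-0.7,0.4,0,0,0,0],[0.27,-0.7,0.4,0,0,0,0],[0,0,0.6,0,0,0,0],[0,0,0.6,0,0,0,0],[0,0,0.6,0,0,0,0],[0,0,0.6,0,0,0,0],[0,0,0.5,0,0,0,0],[0,0,0.2,0,0,0,0],[0,0,0,0,0,0,0],[0,0,0,0,0,0,0]]'
python3 -m crank '[[0,0,0.05,0,0,0,0],[0,0,0.05,0,0,0,0],[0,0,0.05,0,0,0,0],[0,0,0.05,0,0,0,0],[0,0,0,0,0,0,0],[0,0,0,0,0,0,0],[0,0,0,0,0,0,0],[0,0,0,0,0,0,0],[0,0,0,0,0,0,0],[0,0,0,0,0,0,0]]'
```

```text
t: 3.43
tcp_pos: [0.5362, 0.1018, 0.1007]
orientation: [3.141, 0.0, -0.0]
wrist_force: [-0.9, 0.1, 0.4]
width: 0.0001
finger_force: 0.0
t: 4.27
tcp_pos: [0.5361, 0.1027, 0.0923]
orientation: [-3.142, -0.0, 0.0]
wrist_force: [-1.1, -0.7, 0.3]
width: 0.0001
finger_force: 0.0
```

```bash
S='import json'; python3 -m crank '[[0,0,0.02,0,0,0,0],[0,0,0.02,0,0,0,0],[0,0,0.02,0,0,0,0],[0,0,0.02,0,0,0,0],[0,0,0,0,0,0,0],[0,0,0,0,0,0,0],[0,0,0,0,0,0,0],[0,0,0,0,0,0,0],[0,0,0,0,0,0,0],[0,0,0,0,0,0,0]]'
```

```text
t: 5.1
tcp_pos: [0.5361, 0.1026, 0.0891]
orientation: [3.142, -0.0, 0.0]
wrist_force: [0.0, -1.0, 0.2]
width: -0.0003
finger_force: 0.0
```

```bash
python3 -m crank '[[0,0,0.02,0,0,0,0],[0,0,0.02,0,0,0,0],[0,0,0,0,0,0,0],[0,0,0,0,0,0,0],[0,0,0,0,0,0,0],[0,0,0,0,0,0,0],[0,0,0,0,0,0,0],[0,0,0,0,0,0,0],[0,0,0,0,0,0,0],[0,0,0,0,0,0,0]]'
```

```text
t: 5.93
tcp_pos: [0.5362, 0.1027, 0.0876]
orientation: [-3.142, -0.0, 0.0]
wrist_force: [-1.5, -0.3, 5.2]
width: 0.0001
finger_force: 2.6
```

```bash
python3 -m crank '[[0,0,0.01,0,0,0,0],[0,0,0,0,0,0,0],[0,0,0,0,0,0,0],[0,0,0,0,0,0,0],[0,0,0,0,0,0,0],[0,0,0,0,0,0,0],[0,0,0,0,0,0,0],[0,0,0,0,0,0,0],[0,0,0,0,0,0,0],[0,0,0,0,0,0,0]]'
```

```text
t: 6.77
tcp_pos: [0.5362, 0.1027, 0.0875]
orientation: [-3.142, -0.0, 0.0]
wrist_force: [-0.7, -0.3, 8.6]
width: 0.0001
finger_force: 4.5
```

```bash
python3 -m crank '[[0,0,-0.2,0,0,0,0],[0.4,0,0,0,0,0,0],[0.6,0,0,0,0,0,0],[0.6,0,0,0,0,0,0],[0.5,0,0,0,0,0,0],[0.025,0,0,0,0,0,0],[0,0,0.04,0,0,0,0],[0,0,0,0,0,0,0],[0,0,0,0,0,0,0],[0,0,0,0,0,0,0]]'
python3 -m crank '[[0,0,0.02,0,0,0,0],[0,0,0.02,0,0,0,0],[0,0,0,0,0,0,0],[0,0,0,0,0,0,0],[0,0,0,0,0,0,0],[0,0,0,0,0,0,0],[0,0,0,0,0,0,0],[0,0,0,0,0,0,0],[0,0,0,0,0,0,0],[0,0,0,0,0,0,0]]'
```

```text
t: 7.6
tcp_pos: [0.62, 0.1027, 0.0934]
orientation: [3.141, 0.001, 0.001]
wrist_force: [-0.0, -0.6, 0.7]
width: -0.0002
finger_force: 0.0
t: 8.43
tcp_pos: [0.6211, 0.1027, 0.0919]
orientation: [3.142, -0.0, 0.0]
wrist_force: [0.2, 0.4, 0.7]
width: 0.0001
finger_force: 0.0
```

```bash
python3 -m crank '[[0,0,0.02,0,0,0,0],[0,0,0,0,0,0,0],[0,0,0,0,0,0,0],[0,0,0,0,0,0,0],[0,0,0,0,0,0,0],[0,0,0,0,0,0,0],[0,0,0,0,0,0,0],[0,0,0,0,0,0,0],[0,0,0,0,0,0,0],[0,0,0,0,0,0,0]]'
```

```text
t: 9.27
tcp_pos: [0.6211, 0.1027, 0.0911]
orientation: [-3.142, -0.0, 0.0]
wrist_force: [0.3, 0.0, -0.7]
width: -0.0003
finger_force: 0.0
```

```bash
python3 -m crank '[[0,0,0.02,0,0,0,0],[0,0,0,0,0,0,0],[0,0,0,0,0,0,0],[0,0,0,0,0,0,0],[0,0,0,0,0,0,0],[0,0,0,0,0,0,0],[0,0,0,0,0,0,0],[0,0,0,0,0,0,0],[0,0,0,0,0,0,0],[0,0,0,0,0,0,0]]'
```

```text
t: 10.1
tcp_pos: [0.6212, 0.1027, 0.0904]
orientation: [-3.142, -0.0, 0.0]
wrist_force: [-0.9, -0.4, 3.1]
width: -0.0
finger_force: 1.5
```

```bash
python3 -m crank '[[0,0,-0.2,0,0,0,0],[-0.4,-0.4,0,0,0,0,0],[-0.6,-0.6,0,0,0,0,0],[-0.6,-0.6,0,0,0,0,0],[-0.5,-0.5,0,0,0,0,0],[-0.025,-0.025,0,0,0,0,0],[0,0,0.1,0,0,0,0],[0,0,0.04,0,0,0,0],[0,0,0,0,0,0,0],[0,0,0,0,0,0,0]]'
python3 -m crank '[[0,0,0.02,0,0,0,0],[0,0,0.01,0,0,0,0],[0,0,0,0,0,0,0],[0,0,0,0,0,0,0],[0,0,0,0,0,0,0],[0,0,0,0,0,0,0],[0,0,0,0,0,0,0],[0,0,0,0,0,0,0],[0,0,0,0,0,0,0],[0,0,0,0,0,0,0]]'
```

```text
t: 10.93
tcp_pos: [0.5368, 0.1861, 0.0924]
orientation: [3.141, -0.0, -0.002]
wrist_force: [-0.8, 0.1, 0.3]
width: -0.0002
finger_force: 0.0
t: 11.77
tcp_pos: [0.536, 0.1876, 0.0915]
orientation: [3.142, 0.0, 0.001]
wrist_force: [-1.0, -0.2, -0.3]
width: 0.0001
finger_force: 0.0
```

```bash
python3 -m crank '[[0,0,0.01,0,0,0,0],[0,0,0,0,0,0,0],[0,0,0,0,0,0,0],[0,0,0,0,0,0,0],[0,0,0,0,0,0,0],[0,0,0,0,0,0,0],[0,0,0,0,0,0,0],[0,0,0,0,0,0,0],[0,0,0,0,0,0,0],[0,0,0,0,0,0,0]]'
```

```text
t: 12.6
tcp_pos: [0.5361, 0.1876, 0.0911]
orientation: [-3.142, -0.0, 0.0]
wrist_force: [0.4, 0.3, -0.7]
width: -0.0004
finger_force: 0.3
```

```bash
python3 -m crank '[[0,0,0.01,0,0,0,0],[0,0,0,0,0,0,0],[0,0,0,0,0,0,0],[0,0,0,0,0,0,0],[0,0,0,0,0,0,0],[0,0,0,0,0,0,0],[0,0,0,0,0,0,0],[0,0,0,0,0,0,0],[0,0,0,0,0,0,0],[0,0,0,0,0,0,0]]'
```

```text
t: 13.43
tcp_pos: [0.5361, 0.1877, 0.0908]
orientation: [-3.142, -0.0, 0.0]
wrist_force: [-0.8, -0.6, 5.3]
width: 0.0001
finger_force: 2.6
```

High side: tilt about 2.8°, direction about 50°, matching the depth data. Pressing there at r = 87 mm.

```bash
python3 -m crank '[[0,0,-0.16,0,0,0,0],[0.3,0.1,0,0,0,0,0],[0.5,0.15,0,0,0,0,0],[0.4,0.15,0,0,0,0,0],[0.225,0.055,0,0,0,0,0],[0,0,0.05,0,0,0,0],[0,0,0.03,0,0,0,0],[0,0,0,0,0,0,0],[0,0,0,0,0,0,0],[0,0,0,0,0,0,0]]'
python3 -m crank '[[0,0,0.01,0,0,0,0],[0,0,0.01,0,0,0,0],[0,0,0.01,0,0,0,0],[0,0,0.01,0,0,0,0],[0,0,0.01,0,0,0,0],[0,0,0.01,0,0,0,0],[0,0,0.01,0,0,0,0],[0,0,0,0,0,0,0],[0,0,0,0,0,0,0],[0,0,0,0,0,0,0]]'
```

```text
t: 14.27
tcp_pos: [0.5921, 0.17, 0.0938]
orientation: [-3.141, 0.001, 0.002]
wrist_force: [-0.2, 0.5, 0.9]
width: -0.0002
finger_force: 0.0
t: 15.1
tcp_pos: [0.5931, 0.1695, 0.0919]
orientation: [3.142, -0.0, 0.0]
wrist_force: [-2.6, -0.7, 7.9]
width: -0.0003
finger_force: 3.9
```

```bash
python3 -m crank '[[0,0,0.01,0,0,0,0],[0,0,0.01,0,0,0,0],[0,0,0.01,0,0,0,0],[0,0,0,0,0,0,0],[0,0,0,0,0,0,0],[0,0,0,0,0,0,0],[0,0,0,0,0,0,0],[0,0,0,0,0,0,0],[0,0,0,0,0,0,0],[0,0,0,0,0,0,0]]'
```

```text
t: 15.93
tcp_pos: [0.5931, 0.1695, 0.0912]
orientation: [3.142, -0.0, 0.0]
wrist_force: [-4.3, -2.0, 11.6]
width: -0.0003
finger_force: 6.0
```

```bash
python3 -m crank '[[0,0,0.01,0,0,0,0],[0,0,0.01,0,0,0,0],[0,0,0.01,0,0,0,0],[0,0,0.01,0,0,0,0],[0,0,0.01,0,0,0,0],[0,0,0.01,0,0,0,0],[0,0,0,0,0,0,0],[0,0,0,0,0,0,0],[0,0,0,0,0,0,0],[0,0,0,0,0,0,0]]'
```

```text
t: 16.77
tcp_pos: [0.5932, 0.1696, 0.0889]
orientation: [3.142, -0.0, 0.0]
wrist_force: [-3.9, -0.9, 12.1]
width: 0.0
finger_force: 6.3
```

Another 1.8 mm.

```bash
python3 -m crank '[[0,0,0.01,0,0,0,0],[0,0,0.01,0,0,0,0],[0,0,0.01,0,0,0,0],[0,0,0.01,0,0,0,0],[0,0,0.005,0,0,0,0],[0,0,0,0,0,0,0],[0,0,0,0,0,0,0],[0,0,0,0,0,0,0],[0,0,0,0,0,0,0],[0,0,0,0,0,0,0]]'
```

```text
t: 17.6
tcp_pos: [0.5931, 0.1696, 0.0871]
orientation: [3.141, -0.0, 0.0]
wrist_force: [-4.5, -1.8, 14.0]
width: 0.0004
finger_force: 6.7
```

```bash
python3 -m crank '[[0,0,-0.3,0,0,0,0],[-0.35,0.4,0,0,0,0,0],[-0.6,0.7,0,0,0,0,0],[-0.6,0.7,0,0,0,0,0],[-0.6,0.7,0,0,0,0,0],[-0.5,0.6,0,0,0,0,0],[-0.2,0.2,0.1,0,0,0,0],[0,0,0.1,0,0,0,0],[0,0,0,0,0,0,0],[0,0,0,0,0,0,0]]'
python3 -m crank '[[0,0,0.01,0,0,0,0],[0,0,0.01,0,0,0,0],[0,0,0.01,0,0,0,0],[0,0,0,0,0,0,0],[0,0,0,0,0,0,0],[0,0,0,0,0,0,0],[0,0,0,0,0,0,0],[0,0,0,0,0,0,0],[0,0,0,0,0,0,0],[0,0,0,0,0,0,0]]'
```

```text
t: 18.43
tcp_pos: [0.4804, 0.0388, 0.0899]
orientation: [-3.14, -0.002, 0.002]
wrist_force: [0.1, 0.6, -0.4]
width: 0.0
finger_force: 0.0
t: 19.27
tcp_pos: [0.4791, 0.0373, 0.0885]
orientation: [3.142, 0.0, 0.0]
wrist_force: [0.1, 0.2, 0.5]
width: -0.0
finger_force: 0.0
```

```bash
python3 -m crank '[[0,0,0.01,0,0,0,0],[0,0,0.01,0,0,0,0],[0,0,0,0,0,0,0],[0,0,0,0,0,0,0],[0,0,0,0,0,0,0],[0,0,0,0,0,0,0],[0,0,0,0,0,0,0],[0,0,0,0,0,0,0],[0,0,0,0,0,0,0],[0,0,0,0,0,0,0]]'
```

```text
t: 20.1
tcp_pos: [0.4791, 0.0374, 0.0877]
orientation: [3.142, 0.0, 0.0]
wrist_force: [-0.1, 0.5, 1.5]
width: 0.0002
finger_force: 0.0
```

```bash
python3 -m crank '[[0,0,0.01,0,0,0,0],[0,0,0,0,0,0,0],[0,0,0,0,0,0,0],[0,0,0,0,0,0,0],[0,0,0,0,0,0,0],[0,0,0,0,0,0,0],[0,0,0,0,0,0,0],[0,0,0,0,0,0,0],[0,0,0,0,0,0,0],[0,0,0,0,0,0,0]]'
```

```text
t: 20.93
tcp_pos: [0.4792, 0.0374, 0.0874]
orientation: [3.142, -0.0, 0.0]
wrist_force: [-1.3, 0.1, 5.3]
width: 0.0005
finger_force: 2.6
```

Low side now reads 87.4 mm at 5 N, and the pressed side reads 87.1 mm at 14 N, so the plate is level to about 0.1°. I'll move over the carrier and recheck the plate by depth.

```bash
python3 -m crank '[[0,0,-0.5,0,0,0,0],[0,0,-0.9,0,0,0,0],[0,0.3,-0.9,0,0,0,0],[0,0.7,-0.5,0,0,0,0],[0,0.9,0,0,0,0,60],[0,0.9,0,0,0,0,80],[-0.13,0.9,0,0,0,0.2,90],[0,0.9,0,0,0,0,90],[0,0.9,0,0,0,0,90],[0,0.73,0,0,0,0,90]]'
python3 - <<'E'
from h import *
from bench import vision,readout
c=vision.read_camera("side");W=cloud(c);img=c["img"].astype(int)
cv2.imwrite("pics/side1.png",c["img"])
Q=W[(img.min(-1)>130)&(c["depth"]>0)&(np.hypot(W[...,0]-.536,W[...,1]-.104)<.095)&(W[...,2]>.05)&(W[...,2]<.08)]
A=np.c_[Q[:,:2]-[.536,.104],np.ones(len(Q))];s=np.linalg.lstsq(A,Q[:,2],rcond=None)[0];print(len(Q),np.degrees(s[:2]),s[2])
o=readout.get_obs();print(o["tcp_pos"],o["orientation"],o["width"])
E
```

```text
t: 21.77
tcp_pos: [0.4716, -0.2149, 0.1991]
orientation: [3.141, 0.0, -0.017]
wrist_force: [0.7, 0.1, 1.0]
width: 0.072
finger_force: 0.0
3817 [-0.01361353  0.02754148] 0.06250320108000852
[ 0.47091366 -0.22120322  0.19913764] [ 3.13699450e+00 -1.32477240e-04 -2.40398142e-02] 0.07660677382357808
```

View pics/side1.png

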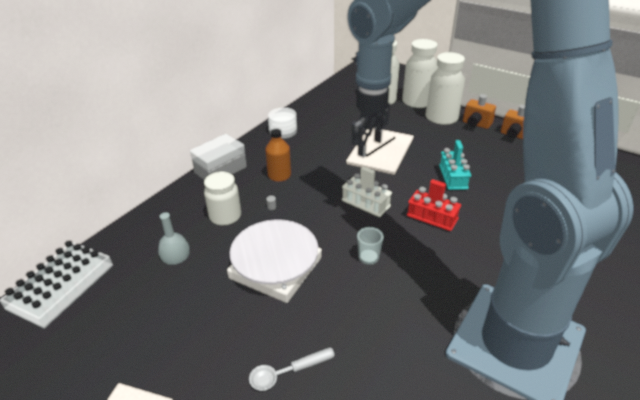

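The side view shows the gripper over the white carrier's tab (367,178), bystanders untouched and the plate level. Depth tilt is about 0.03°. I'll let the arm settle before correcting.

```bash
python3 -m crank '[[0.07,0,0.2,0,0,0,90],[0,0,0.3,0,0,0,90],[0,0,0.3,0,0,0,90],[0,0,0,0,0,0,90],[0,0,0,0,0,0,90],[0,0,0,0,0,0,90],[0,0,0,0,0,0,90],[0,0,0,0,0,0,90],[0,0,0,0,0,0,90],[0,0,0,0,0,0,90]]'
```

```text
t: 22.65
tcp_pos: [0.4754, -0.2119, 0.1676]
orientation: [3.141, -0.001, -0.016]
wrist_force: [0.7, -0.7, 0.1]
width: 0.0767
finger_force: 0.0
```

```bash
python3 -m crank '[[-0.035,0,0.3,0,0,0,90],[0,0,0.3,0,0,0,90],[0,0,0.3,0,0,0,90],[0,0,0.3,0,0,0,90],[0,0,0.2,0,0,0,90],[0,0,0.02,0,0,0,90],[0,0,0,0,0,0,90],[0,0,0,0,0,0,50],[0,0,0,0,0,0,30],[0,0,0,0,0,0,20]]' 40
python3 -m crank '[[0,0,0,0,0,0,14],[0,0,0,0,0,0,10],[0,0,0,0,0,0,5],[0,0,0,0,0,0,0],[0,0,0,0,0,0,0],[0,0,0,0,0,0,0],[0,0,0,0,0,0,0],[0,0,0,0,0,0,0],[0,0,0,0,0,0,0],[0,0,0,0,0,0,0]]' 40
```

```text
t: 23.48
tcp_pos: [0.4742, -0.212, 0.1111]
orientation: [3.141, -0.001, -0.016]
wrist_force: [0.5, -0.5, 0.7]
width: 0.0416
finger_force: 0.0
t: 24.32
tcp_pos: [0.4741, -0.212, 0.1107]
orientation: [3.141, -0.001, -0.016]
wrist_force: [1.0, -0.8, 5.2]
width: 0.0118
finger_force: 42.9
```

```bash
python3 -m crank '[[0,0,-0.1,0,0,0,0],[0,0,-0.3,0,0,0,0],[0,0,-0.5,0,0,0,0],[0,0,-0.6,0,0,0,0],[0,0,-0.6,0,0,0,0],[0,0,-0.6,0,0,0,0],[0,0,-0.5,0,0,0,0],[0,0,-0.35,0,0,0,0],[0,0,-0.2,0,0,0,0],[0,0,0,0,0,0,0]]' 60
python3 -m crank '[[0.03,-0.2,0,0,0,0,0],[0.07,-0.4,0,0,0,0,0],[0.1,-0.5,0,0,0,0,0],[0.1,-0.55,0,0,0,0,0],[0.1,-0.55,0,0,0,0,0],[0.1,-0.55,0,0,0,0,0],[0.1,-0.55,0,0,0,0,0],[0.1,-0.55,0,0,0,0,0],[0.1,-0.55,0,0,0,0,0],[0.1,-0.55,0,0,0,0,0]]'
python3 -m crank '[[0.1,-0.55,0,0,0,0,0],[0.1,-0.55,0,0,0,0,0],[0.1,-0.55,0,0,0,0,0],[0.1,-0.5,0,0,0,0,0],[0.07,-0.35,0,0,0,0,0],[0.05,-0.3,0,0,0,0,0],[0,-0.17,0,0,0,0,0],[0,0,0,0,0,0,0],[0,0,0,0,0,0,0],[0,0,0,0,0,0,0]]'
python3 - <<'E'
from bench import vision
import cv2,numpy as np
a,b=[vision.read_camera(n)["img"] for n in("side","wrist")]
cv2.imwrite("pics/hold.png",cv2.resize(np.vstack([a[60:320],b]),None,fx=.9,fy=.9))
E
```

```text
t: 25.15
tcp_pos: [0.4739, -0.2118, 0.2614]
orientation: [3.141, -0.001, -0.016]
wrist_force: [0.5, -0.1, -3.1]
width: 0.0112
finger_force: 58.7
t: 25.98
tcp_pos: [0.5116, -0.0126, 0.2587]
orientation: [-3.141, 0.004, -0.015]
wrist_force: [1.0, -0.1, -3.7]
width: 0.0112
finger_force: 58.6
t: 26.82
tcp_pos: [0.5353, 0.1026, 0.2601]
orientation: [3.141, 0.001, -0.017]
wrist_force: [-0.4, -1.1, -3.1]
width: 0.0116
finger_force: 58.6
```

View pics/hold.png

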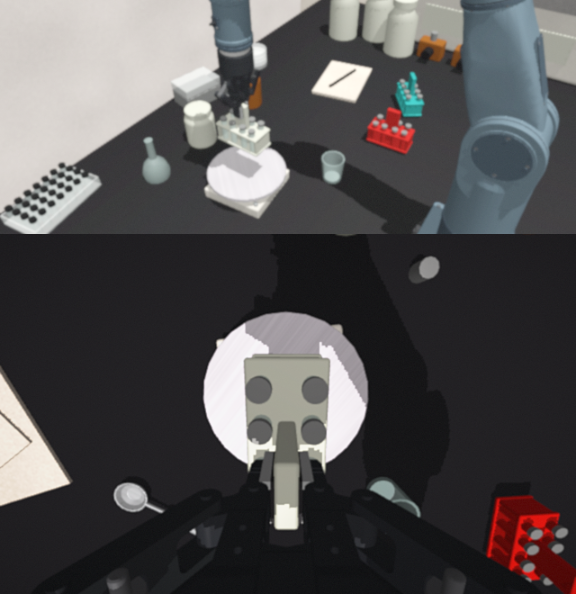

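The wrist view shows the carrier held upright above the plate (tab at 286,480), and the side view shows it over the stage. Lowering it now.

```bash
python3 -m crank '[[0.015,-0.02,0.1,0,0,0,0],[0,0,0.3,0,0,0,0],[0,0,0.4,0,0,0,0],[0,0,0.4,0,0,0,0],[0,0,0.4,0,0,0,0],[0,0,0.3,0,0,0,0],[0,0,0.1,0,0,0,0],[0,0,0.08,0,0,0,0],[0,0,0,0,0,0,0],[0,0,0,0,0,0,0]]'
python3 -m crank '[[0,0,0.01,0,0,0,0],[0,0,0.01,0,0,0,0],[0,0,0.01,0,0,0,0],[0,0,0.01,0,0,0,0],[0,0,0,0,0,0,0],[0,0,0,0,0,0,0],[0,0,0,0,0,0,0],[0,0,0,0,0,0,0],[0,0,0,0,0,0,0],[0,0,0,0,0,0,0]]'
```

```text
t: 27.75
tcp_pos: [0.5366, 0.105, 0.1779]
orientation: [-3.141, -0.001, -0.016]
wrist_force: [-0.5, 0.1, -3.3]
width: 0.0116
finger_force: 58.6
t: 28.58
tcp_pos: [0.5361, 0.1048, 0.1757]
orientation: [-3.142, 0.0, -0.016]
wrist_force: [0.3, -0.0, -3.0]
width: 0.0112
finger_force: 58.6
```

```bash
python3 -m crank '[[0,0,0.01,0,0,0,0],[0,0,0.01,0,0,0,0],[0,0,0,0,0,0,0],[0,0,0,0,0,0,0],[0,0,0,0,0,0,0],[0,0,0,0,0,0,0],[0,0,0,0,0,0,0],[0,0,0,0,0,0,0],[0,0,0,0,0,0,0],[0,0,0,0,0,0,0]]'
```

```text
t: 29.42
tcp_pos: [0.5361, 0.1048, 0.1749]
orientation: [3.142, 0.0, -0.016]
wrist_force: [0.7, 0.2, -2.5]
width: 0.0117
finger_force: 58.6
```

```bash
python3 -m crank '[[0,0,0.01,0,0,0,0],[0,0,0.01,0,0,0,0],[0,0,0,0,0,0,0],[0,0,0,0,0,0,0],[0,0,0,0,0,0,0],[0,0,0,0,0,0,0],[0,0,0,0,0,0,0],[0,0,0,0,0,0,0],[0,0,0,0,0,0,0],[0,0,0,0,0,0,0]]'
```

```text
t: 30.25
tcp_pos: [0.5361, 0.1048, 0.1741]
orientation: [3.142, -0.0, -0.016]
wrist_force: [0.2, 0.3, -2.7]
width: 0.0109
finger_force: 58.6
```

```bash
python3 -m crank '[[0,0,0.01,0,0,0,0],[0,0,0.01,0,0,0,0],[0,0,0,0,0,0,0],[0,0,0,0,0,0,0],[0,0,0,0,0,0,0],[0,0,0,0,0,0,0],[0,0,0,0,0,0,0],[0,0,0,0,0,0,0],[0,0,0,0,0,0,0],[0,0,0,0,0,0,0]]'
```

```text
t: 31.08
tcp_pos: [0.5361, 0.1048, 0.1733]
orientation: [3.142, 0.0, -0.016]
wrist_force: [-1.1, -0.8, -3.0]
width: 0.0112
finger_force: 58.6
```

```bash
python3 -m crank '[[0,0,0.01,0,0,0,0],[0,0,0,0,0,0,0],[0,0,0,0,0,0,0],[0,0,0,0,0,0,0],[0,0,0,0,0,0,0],[0,0,0,0,0,0,0],[0,0,0,0,0,0,0],[0,0,0,0,0,0,0],[0,0,0,0,0,0,0],[0,0,0,0,0,0,0]]'
```

```text
t: 31.92
tcp_pos: [0.5362, 0.1048, 0.1731]
orientation: [-3.142, -0.0, -0.016]
wrist_force: [-1.0, -1.4, 2.1]
width: 0.0113
finger_force: 59.3
```

```bash
python3 -m crank '[[0,0,0.01,0,0,0,0],[0,0,0,0,0,0,0],[0,0,0,0,0,0,0],[0,0,0,0,0,0,0],[0,0,0,0,0,0,0],[0,0,0,0,0,0,0],[0,0,0,0,0,0,0],[0,0,0,0,0,0,0],[0,0,0,0,0,0,0],[0,0,0,0,0,0,0]]'
```

```text
t: 32.75
tcp_pos: [0.5363, 0.1049, 0.173]
orientation: [3.141, -0.0, -0.016]
wrist_force: [-2.5, -1.5, 6.5]
width: 0.0111
finger_force: 60.3
```

Seated. I'll back off 0.4 mm, soften the grip and release.

```bash
python3 -m crank '[[0,0,-0.01,0,0,0,0],[0,0,-0.003,0,0,0,0],[0,0,0,0,0,0,0],[0,0,0,0,0,0,0],[0,0,0,0,0,0,0],[0,0,0,0,0,0,0],[0,0,0,0,0,0,0],[0,0,0,0,0,0,0],[0,0,0,0,0,0,0],[0,0,0,0,0,0,0]]' 20
python3 -m crank '[[0,0,0,0,0,0,16],[0,0,0,0,0,0,20],[0,0,0,0,0,0,25],[0,0,0,0,0,0,35],[0,0,0,0,0,0,45],[0,0,0,0,0,0,55],[0,0,0,0,0,0,60],[0,0,0,0,0,0,60],[0,0,0,0,0,0,60],[0,0,0,0,0,0,60]]'
```

```text
t: 33.58
tcp_pos: [0.5362, 0.1049, 0.173]
orientation: [-3.142, -0.0, -0.016]
wrist_force: [-0.8, -0.7, 3.5]
width: 0.0112
finger_force: 59.4
t: 34.42
tcp_pos: [0.5361, 0.1048, 0.173]
orientation: [-3.142, 0.0, -0.016]
wrist_force: [-0.6, 0.3, 0.3]
width: 0.0511
finger_force: 0.0
```

```bash
python3 -m crank '[[0,0,-0.1,0,0,0,60],[0,0,-0.3,0,0,0,60],[0,0,-0.5,0,0,0,60],[0,0,-0.7,0,0,0,60],[0,0,-0.7,0,0,0,60],[0,0,-0.5,0,0,0,60],[0,0,-0.2,0,0,0,60],[0,0,0,0,0,0,60],[0,0,0,0,0,0,60],[0,0,0,0,0,0,60]]'
python3 -m crank '[[0,0,0,0,0,0,60],[0,0,0,0,0,0,60],[0,0,0,0,0,0,60],[0,0,0,0,0,0,60],[0,0,0,0,0,0,60],[0,0,0,0,0,0,60],[0,0,0,0,0,0,60],[0,0,0,0,0,0,60],[0,0,0,0,0,0,60],[0,0,0,0,0,0,60]]'
python3 - <<'E'
from h import *
from bench import vision
c=vision.read_camera("side");W=cloud(c);img=c["img"].astype(int)
cv2.imwrite("pics/end.png",cv2.resize(c["img"][90:330,130:450],None,fx=2,fy=2))
r=np.hypot(W[...,0]-.536,W[...,1]-.104)
Q=W[(img.min(-1)>110)&(r<.095)&(W[...,2]>.05)&(W[...,2]<.068)]
A=np.c_[Q[:,:2]-[.536,.104],np.ones(len(Q))];s=np.linalg.lstsq(A,Q[:,2],rcond=None)[0];print(len(Q),np.degrees(s[:2]),s[2])
T=W[(r<.075)&(W[...,2]>.165)&(W[...,2]<.185)];print("tab",T.mean(0),len(T),T[:,2].max())
E
```

```text
t: 35.25
tcp_pos: [0.5353, 0.1046, 0.2917]
orientation: [3.141, 0.002, -0.016]
wrist_force: [-0.2, 0.7, -0.3]
width: 0.0516
finger_force: 0.0
t: 36.08
tcp_pos: [0.5361, 0.1048, 0.293]
orientation: [3.142, -0.0, -0.016]
wrist_force: [-0.1, -0.6, 0.9]
width: 0.0509
finger_force: 0.0
2233 [ 0.09085643 -0.04339597] 0.062452318577553595
tab [0.53407953 0.10758155 0.17674269] 141 0.18407007339955792
```

View pics/end.png

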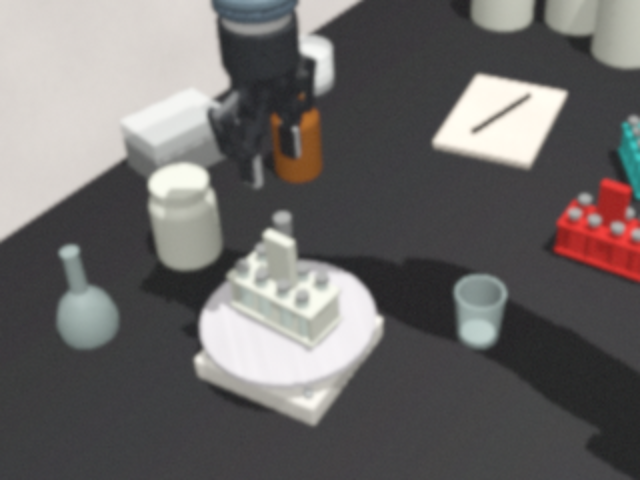

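The picture shows the carrier standing free in the middle of the plate (285,290), with the gripper clear above and the bystanders in place. The plate reads about 0.1° by depth.

```bash
python3 -c "
from bench import robot; print(robot.job_done())"
```

```text
the job is handed in; nothing more can be done
None
```

The stage is pressed level to about 0.1° by touch and depth camera, the white carrier stands released within a few mm of its centre, no bystander looks moved, and the job was handed in at about 36 s; no verdict came back.

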